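Set up the magnifier over the etching plate

TASK

Pick up the magnifier stand and lock it onto the lid of the tool case, so that the recesses under its foot drop fully over the two lid lugs, and let go of it. Only then swing the lens round until its centre is over the centre of the copper plate and tilt it level, and leave it standing there by itself. Do not touch the plate, do not topple the stand, and leave the bottle, tin and dabber where they are.

Things in the scene. Friction and masses are not known exactly. Their poses are not given: they have to be found in the camera images.
- stand: Bench magnifier, loose, about 0.85 kg: dark steel foot block 120 (x) x 84 (y) x 26 mm high with a square steel post 22 x 22 mm (sides parallel to the foot's x and y) at its centre, post top 132 mm above the foot's underside; a swing arm with the lens turns stiffly about the post. Origin: centre of the foot's underside; z up.
- foot_centre (a point): Centre of the foot's underside (the stand's origin), axes of the foot. Under the foot are two recesses 22 (x) x 48 (y) x 12 mm deep, centred 38 mm either side of this point along x. The foot is the same both ways round.
- post_grip (a point): On the post's axis, 105 mm above the foot's underside (27 mm below the post's top): where to take the stand for carrying. The swing arm and its counterweight, up to 69 mm above the underside, lie below.
- swing_arm (a joint): Swivel of the swing arm about the post (rad, grows anticlockwise from above, -2.9 to 2.9). At 0 the arm points along the foot's -y. Its collar is 55 mm above the underside; stiff friction of 0.25 N m, stays where it is left.
- lens_head (a joint): Tilt of the lens head about a level hinge 55 mm out from the post's axis and 55 mm above the foot's underside (rad, -0.4 to 0.85). At 0 the lens is level with the foot; positive raises the outer edge. Friction of 0.25 N m, stays where it is left.
- lens_centre (a point): Centre of the clear rectangular lens in its black frame (100 wide x 80 mm radially x 10 mm thick), 70 mm out from the tilt hinge. Axes of the head: x along the hinge, -y outward from the post, z normal to the lens.
- bar_centre (a point): Middle of the round steel bar (12 mm thick, 86 mm long, along the head's x) at the lens frame's outer edge, held on two prongs near its ends (40 mm either side of the middle); 130 mm out from the tilt hinge and 28 mm above the lens plane. Can be pinched across from above at any tilt; it turns between the pads. Axes of the head.
- lid_centre (a point): Centre of the top of the lid of the tool case (134 x 96, 60 mm high, fixed). On it: two lugs 18 (x) x 44 (y) x 10 mm high, centred 38 mm either side of this point along x. Axes of the case, z up. The recesses have 2 mm to spare on each side. When locked, the foot's underside lies on the lid, its centre on this point.
- plate_centre (a point): Centre of the top of the copper etching plate, 80 x 80 x 3 mm on a wood block 90 x 90 mm, top 17 mm above the bench, does not move; it lies on the case's -y side, 115 to 135 mm from the lid's centre (the lens centre, level, stands 125 mm from the post's axis).
- bottle_centre (a point): White wash bottle, 62 mm across, 190 mm tall; half-way up. Bystander.
- tin_centre (a point): Steel ink tin, 80 mm across, 50 mm high; half-way up. Bystander.
- dabber_centre (a point): Ink dabber, a wood block with rubber face, 34 x 94 x 38 mm; half-way up. Bystander.
Mind the look-alikes: they are no part of the job. Of the things that look like the part that bears plate_centre, the middle-sized one is meant.

How it is judged:
By the outcome, as a careful person would: the job done as asked, in the order asked, and still so for the second after the job is handed in, with the robot touching nothing.
It also fails if it takes over 59 s, if anything falls off the work surface, if the arm or the gripper's body presses on something with over 40 N, if the wrist force passes 120 N, or if a joint passes its speed limit or range.

ROBOT

A 6-joint arm with a two-finger parallel gripper is mounted at the origin on the work surface. World frame = base frame: x ahead of the robot, y to its left, z up, the work surface at z = 0. Lengths are in m, angles in degrees, forces in N, time in s.
With the tool pointing down it reaches from about 0.325 to 0.775 m from the base axis. Payload 5.5 kg.
Tool frame: the origin (TCP) lies at the centre of the arm's flange, where the gripper is bolted on; the fingertips stand 182 mm ahead of it and the grasp point (between the pads) lies 163 mm ahead of it; z points along the fingers, y is the direction in which the jaws open and shut (so a half turn about z gives the same grasp; the last joint's range is limited). The gripper opens to 88 mm and grips with 3 to 60 N. Pads are 20 mm wide; open, the fingers measure 115 mm over their backs; the gripper's body (75 mm by 178 mm) begins 61 mm behind the grasp point.
Start: joints at [60.751, 5.22, 70.514, -0, 104.267, -3.249], TCP at [0.263, 0.539, 0.405] pointing down, gripper open.
Joint ranges: [-164.24, 164.24], [-49.07, 125.15], [9.68, 141.18], [-86.29, 266.29], [3.28, 154.24], [-151.56, 151.56]. Speed limits (degrees/s): [147.25, 147.25, 172.46, 180, 180, 180].

INTERFACE

Orientations are given as [roll, pitch, yaw] about the fixed x, y, z axes, in that order (R = Rz(yaw) Ry(pitch) Rx(roll)).
In Python, from station import r gives the robot as it stands. The module is installed in compiled form; this text tells all that it offers. Calls block until the motion is done:
- r.reach(position, orientation): joint-space move of the TCP to a pose.
- r.servo_line(position, rotation=None, speed=0.15): straight line of the TCP; rotation=None keeps the orientation; speed is the mean speed in m/s.
- r.move_joints(angles): joint-space move.
- r.let_go() and r.grab(squeeze=None): open the fingers fully, or close them until they stop; squeeze is the grip in N (None keeps the last).
- r.wait(seconds).
- r.inverse_kinematics(position, orientation): joint angles nearest the present ones, or None.
- r.sense(): the state.
- r.snapshot(name): name is "scene" or "side" or "wrist"; returns a dict with "frame" (400x640x3 uint8, red, green, blue), "fx", "fy", "cx", "cy" (pixels), "R" (3x3) and "t" (3): a world point X has camera coordinates R X + t. Camera axes: x right, y down, z forward; pixel columns grow to the right and rows downward; lengths in m; the calibration is good to about 2 mm. A picture is of the moment at which its call begins. There is no depth.
A pose or a line that the arm cannot do raises r.IKError and nothing moves.
- r.hand_in(): hands the job in, once; it reports no verdict.
The state is a dict: "clock": time; "joints": joint angles; "joint_vel": joint speeds; "joint_torque": joint torques, N m; "tcp_pos": TCP position; "orientation": TCP orientation; "contact_force": force on the tool from outside, world axes, zero at the start; "torque": the same for the moment, N m; "opening": finger opening in m.
Only numpy, scipy, OpenCV 4.12 (cv2) and the standard library are available. Lean on these libraries where they do the work, as an engineer would, in place of code of your own. Each camera call takes 0.05 s, during which the arm holds its last target. There are 200 camera calls.

## Working session

There is one attempt and no reset: what is moved stays moved. The work goes in short steps, each a Python script; the robot and the scene stay as the last script left them, time stands still between calls to the robot, and variables do not carry over. Pictures are saved under pics/ and viewed, about 8 in all and at most 12, crops included, and the job is handed in when it is done.

```bash
mkdir -p pics; ls; python3 - <<'E'
from station import r
import cv2,numpy as np
s=r.sense();print(s['clock'],s['tcp_pos'],s['orientation'],s['opening'],s['contact_force'])
import pickle
d={}
for n in ["scene","side","wrist"]:
    p=r.snapshot(n);d[n]=p
    cv2.imwrite(f"pics/{n}0.png",p["frame"][:,:,::-1])
    print(n,p["fx"],p["fy"],p["cx"],p["cy"],(-np.array(p["R"]).T@p["t"]).round(3))
pickle.dump(d,open("d0.pkl","wb"))
E
```

```text
pics
0.0 [0.26305694 0.53932649 0.40350445] [-1.79889419e+02 -6.39814790e-03  1.54000095e+02] 0.08774663480287474 [1.02062651 0.76228351 0.34327649]
scene 453.74953162850846 453.74953162850846 324.0413883901031 207.13359632562353 [ 1.099 -0.846  0.921]
side 404.5316298451071 404.5316298451071 323.8427786191084 198.891039278567 [ 0.028 -0.816  0.853]
wrist 282.6278688138699 282.6278688138699 322.4020001969131 198.96845194474818 [0.201 0.57  0.384]
```

View pics/scene0.png

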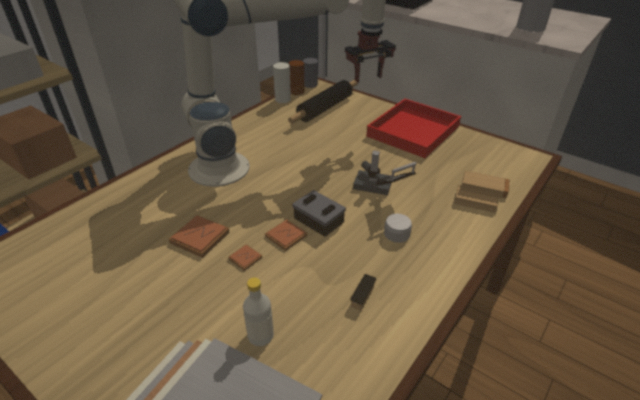

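View pics/side0.png

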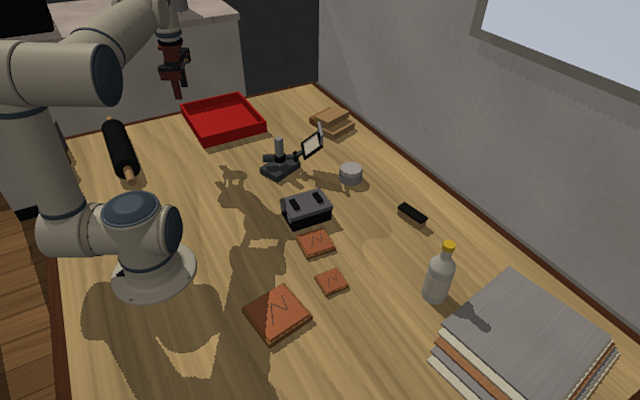

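The scene view shows the case at (319,210), the stand's post top at (375,153) and the middle-sized plate at (286,235), on the case's side facing away from the stand. In the side view they are at (307,205), (279,140) and (316,242). Next I'll get rough positions and look from above with the wrist camera.

```bash
cat > h.py <<'E'
import numpy as np,cv2,pickle
def ray(p,uv):
    R=np.array(p["R"]);c=-R.T@np.array(p["t"])
    d=R.T@np.array([(uv[0]-p["cx"])/p["fx"],(uv[1]-p["cy"])/p["fy"],1.]);return c,d/np.linalg.norm(d)
def onz(p,uv,z):
    c,d=ray(p,uv);return c+d*(z-c[2])/d[2]
def tri(p,uv,q,vw):
    a,d=ray(p,uv);b,e=ray(q,vw)
    k=np.linalg.lstsq(np.c_[d,-e],b-a,rcond=None)[0]
    x,y=a+k[0]*d,b+k[1]*e;return (x+y)/2,np.linalg.norm(x-y)
def proj(p,X):
    c=np.array(p["R"])@np.asarray(X)+np.array(p["t"]);return np.array([p["cx"]+p["fx"]*c[0]/c[2],p["cy"]+p["fy"]*c[1]/c[2]])
def save(name,p,crop=None,k=1):
    f=p["frame"][:,:,::-1]
    if crop:x,y,w,h=crop;f=f[y:y+h,x:x+w]
    cv2.imwrite("pics/"+name,cv2.resize(f,None,fx=k,fy=k,interpolation=cv2.INTER_CUBIC))
    pickle.dump(p,open("pics/"+name+".pkl","wb"))
E
python3 - <<'E'
from station import r
from h import *
d=pickle.load(open("d0.pkl","rb"))
S,D,W=d["scene"],d["side"],d["wrist"]
for n,a,b,z in [("lid",(319,210),(307,205),.06),("post",(375,153),(279,140),.132),("plate",(286,235),(316,242),.017),("bottle",(255,283),(449,244),.19),("tin",(398,220),(350,167),.05),("dabber",(364,290),(412,212),.038),("lens",(403,172),(313,146),.1)]:
    print(n,tri(S,a,D,b),onz(S,a,z).round(3),onz(D,b,z).round(3))
R=np.array(W["R"]);print("wrist fwd",R[2],"x",R[0]);
from scipy.spatial.transform import Rotation as Ro
s=r.sense();T=Ro.from_euler('xyz',s["orientation"],degrees=True).as_matrix()
c=-R.T@W["t"];print("cam in tool",T.T@(c-s["tcp_pos"]),"fwd",T.T@R[2],"right",T.T@R[0])
# look from above, between case and stand
for x in [.5,.45]:
  for yaw in (0,90,180,-90): print(x,yaw,r.inverse_kinematics([x,0.05,.42],[180,0,yaw]))
E
```

```text
lid (array([ 0.45640348, -0.00652034,  0.04360967]), np.float64(0.0033646195451995957)) [ 0.469 -0.024  0.06 ] [ 0.448 -0.021  0.06 ]
post (array([0.4867832 , 0.24751391, 0.12700157]), np.float64(0.0036607936947322247)) [0.489 0.244 0.132] [0.483 0.237 0.132]
plate (array([ 0.42289604, -0.12252035,  0.00656588]), np.float64(0.0031334841070073186)) [ 0.431 -0.133  0.017] [ 0.418 -0.129  0.017]
bottle (array([ 0.60086545, -0.41842903,  0.18454143]), np.float64(0.0005601261529583531)) [ 0.604 -0.421  0.19 ] [ 0.596 -0.422  0.19 ]
tin (array([0.67269804, 0.0908798 , 0.04962849]), np.float64(0.00016227293018393474)) [0.673 0.091 0.05 ] [0.672 0.09  0.05 ]
dabber (array([ 0.72922719, -0.17280654,  0.02743125]), np.float64(0.0036959541356764262)) [ 0.734 -0.183  0.038] [ 0.721 -0.179  0.038]
lens (array([0.59950511, 0.22630259, 0.09669373]), np.float64(0.031782376303879326)) [0.594 0.248 0.1  ] [0.588 0.195 0.1  ]
wrist fwd [ 0.22483838 -0.11285654 -0.96783837] x [ 0.43844644  0.89875249 -0.00294523]
cam in tool [0.06901678 0.00064241 0.02024617] fwd [-0.25162454 -0.00142283  0.96782388] right [-9.72580301e-05  9.99998951e-01  1.44484459e-03]
0.5 0 [ 1.83085157e+00 -9.58136705e+00  8.33836438e+01 -2.54444375e-14
  1.06197723e+02  9.18308516e+01]
0.5 90 [ 1.83085157e+00 -9.58136705e+00  8.33836438e+01 -2.54444375e-14
  1.06197723e+02  1.83085157e+00]
0.5 180 [  1.83085157  -9.58136705  83.38364381   0.         106.19772323
 -88.16914843]
0.5 -90 None
0.45 0 [ 2.03360071e+00 -1.72454293e+01  8.98712907e+01 -2.54444375e-14
  1.07374139e+02  9.20336007e+01]
0.45 90 [ 2.03360071e+00 -1.72454293e+01  8.98712907e+01 -2.54444375e-14
  1.07374139e+02  2.03360071e+00]
0.45 180 [  2.03360071 -17.24542932  89.87129067   0.         107.37413865
 -87.96639929]
0.45 -90 None
```

```bash
python3 - <<'E'
from station import r
from h import *
r.reach([.51,.22,.42],[180,0,90]);p=r.snapshot("wrist");save("w1.png",p)
r.reach([.45,-.02,.42],[180,0,90]);q=r.snapshot("wrist");save("w2.png",q)
print(r.sense()["clock"])
cv2.imwrite("pics/w12.png",np.vstack([x["frame"][:,:,::-1][20:320] if 0 else cv2.resize(x["frame"][:,:,::-1],(480,300)) for x in (p,q)]))
E
```

```text
2.725
```

View pics/w12.png

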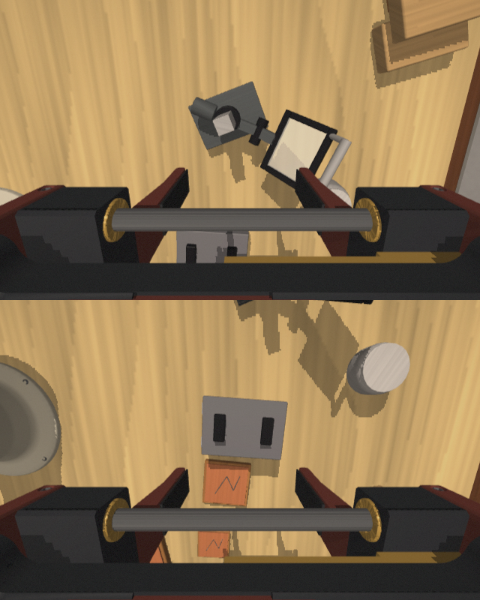

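The top half (w1) shows the stand's post top near full-resolution pixel (300,165), with the lens at lower right. The lower half (w2) shows the lid at (325,170), its black lugs at (292,170) and (356,175), and the plate at (303,243). Next I'll segment these and view an enlarged crop of the stand.

```bash
python3 - <<'E'
from h import *
p=pickle.load(open("pics/w1.png.pkl","rb"));q=pickle.load(open("pics/w2.png.pkl","rb"))
save("w1crop.png",p,(240,95,240,185),3.3)
f=q["frame"].astype(int);hsv=cv2.cvtColor(q["frame"],cv2.COLOR_RGB2HSV)
roi=np.zeros(f.shape[:2],bool);roi[120:215,255:395]=1
sat=hsv[...,1];val=hsv[...,2]
print("lid px",hsv[140,325],"lug",hsv[172,292],"plate",hsv[235,320],"wood",hsv[100,325], hsv[210,400])
def rect(m,z,name):
    m=cv2.morphologyEx(m.astype(np.uint8),cv2.MORPH_OPEN,np.ones((3,3)))
    cs=sorted(cv2.findContours(m,cv2.RETR_EXTERNAL,cv2.CHAIN_APPROX_NONE)[0],key=cv2.contourArea)[::-1][:2]
    for c in cs:
        if cv2.contourArea(c)<60: continue
        P=np.array([onz(q,x[0],z)[:2] for x in c])*1000
        print(name,cv2.contourArea(c),cv2.minAreaRect(P.astype(np.float32)),cv2.minAreaRect(c)[0])
rect(roi&(sat<60)&(val>60)&(val<200),.06,"lid")
rect(roi&(val<50),.07,"lug")
roi2=np.zeros_like(roi);roi2[205:290,255:350]=1
rect(roi2&(hsv[...,0]<12)&(sat>120)&(val>120),.017,"plate")
E
```

```text
lid px [ 11  23 121] lug [130  23  33] plate [ 10 155 171] wood [ 18 119 202] [ 18 117 203]
lid 8321.0 ((451.1808776855469, -4.100963592529297), (94.63014221191406, 133.55807495117188), 85.77973175048828) (323.3390808105469, 170.17327880859375)
lug 498.5 ((414.50848388671875, -1.342702865600586), (42.9835319519043, 17.996789932250977), 85.9349365234375) (292.2267761230469, 170.10487365722656)
lug 488.5 ((489.0734558105469, -6.463956832885742), (42.543914794921875, 17.730676651000977), 86.45853424072266) (355.53961181640625, 174.60397338867188)
plate 2606.0 ((418.8102111816406, -121.7199935913086), (79.25621795654297, 79.6814956665039), 84.29244995117188) (300.7899169921875, 245.95620727539062)
```

View pics/w1crop.png

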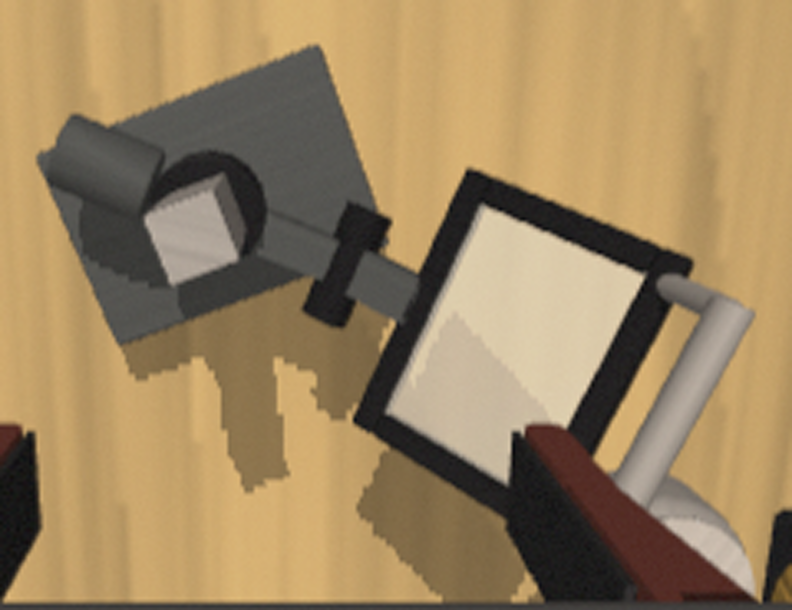

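The crop shows the post-top square with corners near (145,215), (218,177), (243,253) and (172,287), and foot corners (38,155), (318,45) and (123,343). The lens points to lower right and is tilted up. Lid, lugs and plate all match the given sizes. Next I'll compute the stand's pose.

```bash
python3 - <<'E'
from h import *
from station import r
p=pickle.load(open("pics/w1.png.pkl","rb"))
u=lambda a:((a[0]+.5)/3.3-.5+240,(a[1]+.5)/3.3-.5+95)
P=[onz(p,u(a),.132)[:2]*1000 for a in [(145,215),(218,177),(243,253),(172,287)]]
print("post corners",np.round(P,1),"c",np.mean(P,0),[np.linalg.norm(P[i]-P[i-1]).round(1) for i in range(4)])
hsv=cv2.cvtColor(p["frame"],cv2.COLOR_RGB2HSV)
x0,y0=map(int,u((195,232)));print("post px",hsv[y0,x0],(x0,y0))
F=[onz(p,u(a),.026)[:2]*1000 for a in [(38,155),(318,45),(123,343)]]
a,b,c=F;print("foot",np.round(F,1),"len",np.linalg.norm(b-a),np.linalg.norm(c-a),"yaw",np.degrees(np.arctan2(*(b-a)[::-1])),np.degrees(np.arctan2(*(a-c)[::-1]))-90,"centre",(b+c)/2)
H=onz(p,u((347,265)),.055)[:2]*1000;print("hinge",H,H-np.mean(P,0))
x,y=np.mean(P,0)/1000
for t in (22,112):
  for z in (.163+.105,.163+.2): print(t,r.inverse_kinematics([x,y,z],[180,0,t]))
E
```

```text
post corners [[472.5 258.5]
 [493.6 269.3]
 [500.5 247.6]
 [479.7 237.5]] c [486.56319347 253.20311481] [np.float64(22.2), np.float64(23.7), np.float64(22.8), np.float64(23.1)]
post px [ 16  31 173] (298, 164)
foot [[416.7 269.5]
 [526.3 310.9]
 [447.2 193.1]] len 117.16544539090832 82.20533340381547 yaw 20.72645050902844 21.763117438201604 centre [486.71457953 252.0290436 ]
hinge [536.86758649 230.9062292 ] [ 50.30439302 -22.29688561]
22 [ 2.39381979e+01 -1.76871186e+00  9.14998820e+01 -2.54444375e-14
  9.02688298e+01  9.19381979e+01]
22 [ 2.39381979e+01 -2.98370826e+00  8.30348067e+01 -2.54444375e-14
  9.99489016e+01  9.19381979e+01]
112 [ 2.39381979e+01 -1.76871186e+00  9.14998820e+01 -2.54444375e-14
  9.02688298e+01  1.93819792e+00]
112 [ 2.39381979e+01 -2.98370826e+00  8.30348067e+01 -2.54444375e-14
  9.99489016e+01  1.93819792e+00]
```

```bash
python3 - <<'E'
from station import r
from h import *
x,y=.4866,.2526
def st(n):
    s=r.sense();print(n,round(s["clock"],2),s["tcp_pos"].round(4),s["orientation"].round(2),round(s["opening"],4),np.round(s["contact_force"],1))
r.reach([x,y,.36],[180,0,21.3]);r.servo_line([x,y,.268],speed=.2);r.grab(15);st("A");r.let_go()
r.servo_line([x,y,.34],speed=.2);r.reach([x,y,.34],[180,0,111.3]);r.servo_line([x,y,.268],speed=.2);r.grab(15);st("B");r.let_go();st("o")
r.servo_line([x,y,.34],speed=.2);r.reach([.51,.22,.42],[180,0,90]);p=r.snapshot("wrist");save("w3.png",p)
f=p["frame"];cv2.imwrite("pics/w3c.png",cv2.resize(f[95:280,240:480,::-1],None,fx=3.3,fy=3.3,interpolation=cv2.INTER_CUBIC));st("pic")
E
```

```text
A 5.89 [0.4867 0.2523 0.268 ] [1.7995e+02 1.0000e-02 2.1280e+01] 0.0221 [ 1.3 -2.  -0.1]
B 10.43 [0.4862 0.2525 0.2679] [-179.89    0.    111.3 ] 0.0219 [-4.7 -1.4  2.3]
o 11.53 [0.4866 0.2526 0.268 ] [180.   -0.  111.3] 0.0877 [-0.3  0.1 -0. ]
pic 12.54 [0.5102 0.22   0.4174] [-1.7979e+02  6.0000e-02  9.0050e+01] 0.088 [-0.9 -0.4 -0.9]
```

View pics/w3c.png

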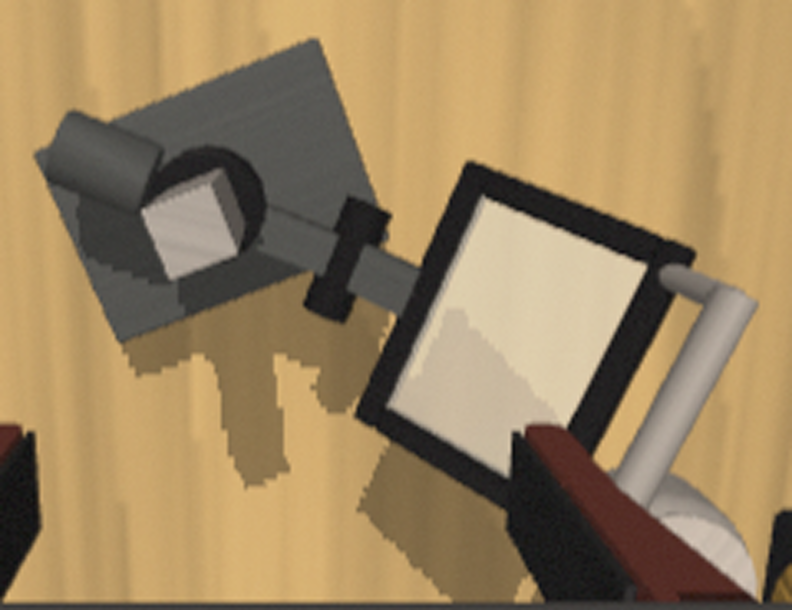

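The stand is upright with its pose hardly changed. The post top's corners are near (141,210), (215,168), (240,250) and (172,282). Now I'll compute the camera bias.

```bash
python3 - <<'E'
from h import *
for n in ("w1","w3"):
    p=pickle.load(open(f"pics/{n}.png.pkl","rb"));f=p["frame"]
    b=cv2.resize(f[95:280,240:480],None,fx=3.3,fy=3.3,interpolation=cv2.INTER_CUBIC)
    hsv=cv2.cvtColor(b,cv2.COLOR_RGB2HSV);m=((hsv[...,2]>145)&(hsv[...,1]<70)).astype(np.uint8);k=np.zeros_like(m);k[150:300,120:260]=1
    c=max(cv2.findContours(m*k,0,cv2.CHAIN_APPROX_NONE)[0],key=cv2.contourArea)
    P=np.array([onz(p,((a[0][0]+.5)/3.3-.5+240,(a[0][1]+.5)/3.3-.5+95),.132)[:2]*1000 for a in c],np.float32)
    R=cv2.minAreaRect(P);M=cv2.moments(P.reshape(-1,1,2));print(n,R,M["m10"]/M["m00"],M["m01"]/M["m00"])
d=pickle.load(open("d0.pkl","rb"))
for n in ("scene","side"):
    p=d[n];f=p["frame"];X=[proj(p,[.4512+dx,-.004+dy,.065]) for dx in(-.08,.08) for dy in(-.06,.06)]
    lo=np.min(X,0).astype(int);hi=np.max(X,0).astype(int)
    b=f[lo[1]:hi[1],lo[0]:hi[0]];k=6;B=cv2.resize(b,None,fx=k,fy=k,interpolation=cv2.INTER_CUBIC);v=B.max(2)
    print(n,lo,hi,np.percentile(v,[5,20,50]))
    L=onz(p,proj(p,[.4145,-.0013,.07]),.07)
    # dark blobs near each predicted lug
    for l in ([.4138,-.0013,.065],[.4896,-.0065,.065]):
        c0=(proj(p,l)-lo)*k
        for th in (60,75):
            m=(v<th).astype(np.uint8);N,_,stt,ce=cv2.connectedComponentsWithStats(m)
            i=1+np.argmin(np.linalg.norm(ce[1:]-c0,axis=1)+1e3*(stt[1:,4]<200));uv=(ce[i]+.5)/k-.5+lo
            print("  th",th,"area",stt[i,4]/k/k,"z.067:",(onz(p,uv,.067)*1000)[:2].round(1),"pred",l[:2])
    cv2.imwrite(f"pics/lug_{n}.png",B[:,:,::-1])
E
```

```text
w1 ((485.36309814453125, 252.21661376953125), (21.308712005615234, 21.68973159790039), 20.764976501464844) 485.44367329523135 252.1615492652187
w3 ((485.445068359375, 252.73487854003906), (21.320533752441406, 21.595020294189453), 21.437679290771484) 485.50777341982047 252.69222867581527
scene [285 183] [351 224] [43. 66. 94.]
  th 60 area 67.30555555555556 z.067: [418.6  -7.8] pred [0.4138, -0.0013]
  th 75 area 108.25 z.067: [416.9  -5.6] pred [0.4138, -0.0013]
  th 60 area 70.16666666666667 z.067: [494.  -13.6] pred [0.4896, -0.0065]
  th 75 area 98.8611111111111 z.067: [493.9 -14.3] pred [0.4896, -0.0065]
side [272 181] [338 221] [ 7. 47. 87.]
  th 60 area 89.1111111111111 z.067: [413.   -8.1] pred [0.4138, -0.0013]
  th 75 area 104.05555555555556 z.067: [412.9  -8.5] pred [0.4138, -0.0013]
  th 60 area 86.72222222222223 z.067: [488.4 -13.8] pred [0.4896, -0.0065]
  th 75 area 101.6111111111111 z.067: [488.4 -14.2] pred [0.4896, -0.0065]
```

Camera bias is about (−1, 0) mm, measured against the known clamped post position. That puts the lid centre near (452.4, −4.0) mm with yaw −4.0°. Now I'll grip, lift and carry, then lower in force-guarded steps.

```bash
cat >> h.py <<'E'
from station import r
def st(n):
    s=r.sense();print(n,round(s["clock"],2),s["tcp_pos"].round(4),s["orientation"].round(2),round(s["opening"],4),np.round(s["contact_force"],1),np.round(s["torque"],2))
    return s
E
python3 - <<'E'
from h import *
x,y=.4866,.2526
r.reach([x,y,.34],[180,0,111.3]);r.servo_line([x,y,.268],speed=.2);r.grab(45);st("grip")
r.servo_line([x,y,.37],speed=.15);st("lift")
X,Y=.4524,-.004
r.servo_line([X,Y,.37],[180,0,86],speed=.13);r.servo_line([X,Y,.344],speed=.1);r.wait(.2);st("hover")
p=r.snapshot("side");save("s4.png",p);q=r.snapshot("scene");save("c4.png",q)
a=p["frame"][120:270,220:380,::-1];b=q["frame"][110:260,240:400,::-1]
cv2.imwrite("pics/h4.png",cv2.resize(np.hstack([a,b]),None,fx=2.5,fy=2.5,interpolation=cv2.INTER_CUBIC))
E
```

```text
grip 14.53 [0.4863 0.2525 0.2679] [-179.91    0.    111.3 ] 0.0219 [-4.2 -1.   1.5] [-0.23  0.64  0.06]
lift 15.36 [0.4866 0.2526 0.368 ] [-1.7983e+02  1.0000e-02  1.1130e+02] 0.0219 [-0.3  1.2 -8.8] [-0.03  0.1   0.  ]
hover 18.11 [ 0.4525 -0.004   0.3448] [179.92  -0.    86.01] 0.0217 [ 0.3 -0.1 -8.5] [-0.02  0.1   0.02]
```

View pics/h4.png

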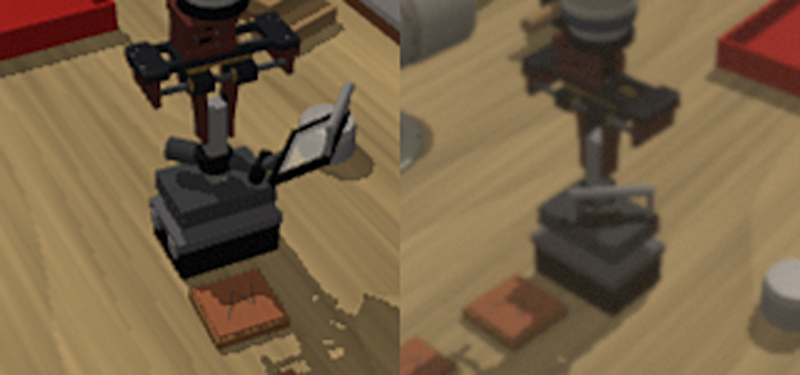

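The foot hovers squarely over the lid in both views, with its edges parallel to the lid's. Now I'll lower it.

```bash
python3 - <<'E'
from h import *
X,Y=.4524,-.004
for z in (.340,.338,.336,.334,.332,.330,.328):
    r.servo_line([X,Y,z],speed=.03);s=st(f"{z}")
    if s["contact_force"][2]>8: break
E
```

```text
0.34 18.49 [ 0.4523 -0.004   0.3396] [-179.96    0.     86.  ] 0.022 [-0.3  0.7 -7.9] [-0.01  0.14  0.07]
0.338 18.74 [ 0.4524 -0.004   0.3378] [-179.98    0.     86.  ] 0.022 [-0.2  0.5 -8.4] [-0.04  0.11  0.01]
0.336 18.99 [ 0.4524 -0.004   0.3358] [-179.98    0.     86.  ] 0.0218 [-0.2  0.7 -7.8] [0.03 0.12 0.  ]
0.334 19.24 [ 0.4524 -0.004   0.3338] [-179.98   -0.     86.  ] 0.0216 [-0.5  0.2 -8.9] [-0.    0.14 -0.  ]
0.332 19.49 [ 0.4524 -0.004   0.3318] [-179.98    0.     86.  ] 0.0219 [ 0.2  0.6 -8. ] [-0.02  0.07  0.02]
0.33 19.74 [ 0.4524 -0.004   0.3298] [-179.98    0.     86.  ] 0.0217 [-0.3  0.2 -8.4] [0.03 0.15 0.01]
0.328 19.99 [ 0.4524 -0.004   0.3279] [-179.99    0.     86.  ] 0.0216 [-0.1 -0.4 -8.3] [-0.02  0.07 -0.03]
```

```bash
python3 - <<'E'
from h import *
X,Y=.4524,-.004
for z in (.327,.326,.325):
    r.servo_line([X,Y,z],speed=.03);s=st(f"{z}")
    if s["contact_force"][2]>0: break
r.let_go();st("open")
r.servo_line([X,Y,.37],speed=.15)
r.reach([.47,.03,.43],[180,0,86]);r.wait(.15)
w=r.snapshot("wrist");save("w5.png",w)
p=r.snapshot("side");save("s5.png",p);q=r.snapshot("scene");save("c5.png",q);st("pic")
a=p["frame"][120:270,220:380,::-1];b=q["frame"][110:260,240:400,::-1]
t=cv2.resize(np.hstack([a,b]),(640,300),interpolation=cv2.INTER_CUBIC)
cv2.imwrite("pics/h5.png",np.vstack([t,cv2.resize(w["frame"][90:240,200:520,::-1],(640,300),interpolation=cv2.INTER_CUBIC)]))
E
```

```text
0.327 20.24 [ 0.4523 -0.004   0.3278] [179.97  -0.    86.  ] 0.0215 [-3.3  0.1 -1.4] [0.04 0.66 0.03]
0.326 20.49 [ 0.4522 -0.004   0.3278] [179.93   0.    86.  ] 0.0219 [-4.6  0.2  3.6] [ 0.02  1.39 -0.01]
open 21.6 [ 0.4524 -0.004   0.326 ] [180.  -0.  86.] 0.0875 [ 0.1 -0.4 -0.3] [-0.05  0.1  -0.  ]
pic 22.73 [0.4699 0.0296 0.4286] [-1.7987e+02  1.0000e-02  8.5960e+01] 0.0877 [-0.   0.6  0.7] [-0.07  0.04 -0.02]
```

View pics/h5.png

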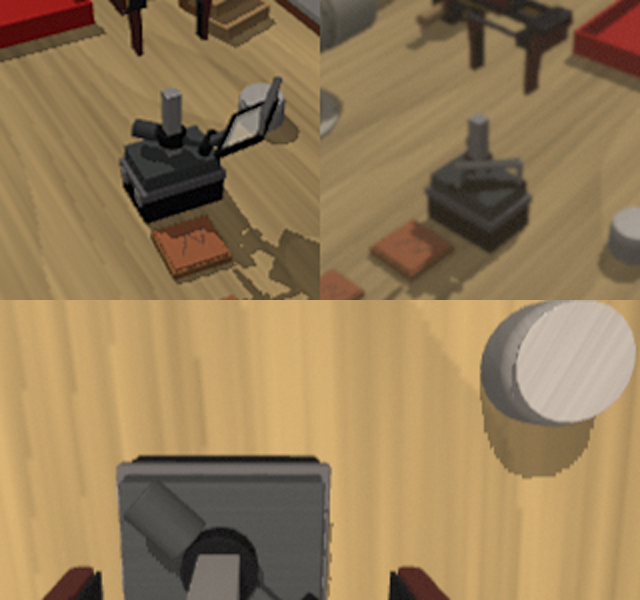

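The stand is seated: the side view shows the foot flat on the lid, and contact came at the predicted height (TCP z .3278). I'll now move the wrist camera over the lens and bar.

```bash
python3 - <<'E'
from h import *
r.reach([.55,-.09,.46],[180,0,86]);r.wait(.2)
w=r.snapshot("wrist");save("w6.png",w)
cv2.imwrite("pics/w6c.png",cv2.resize(w["frame"][80:280,200:460,::-1],None,fx=3,fy=3,interpolation=cv2.INTER_CUBIC));st("pic")
E
```

```text
pic 23.62 [ 0.5495 -0.0888  0.4604] [179.96  -0.    86.1 ] 0.0876 [-0.4  0.3 -0.3] [-0.07  0.04 -0.02]
```

View pics/w6c.png

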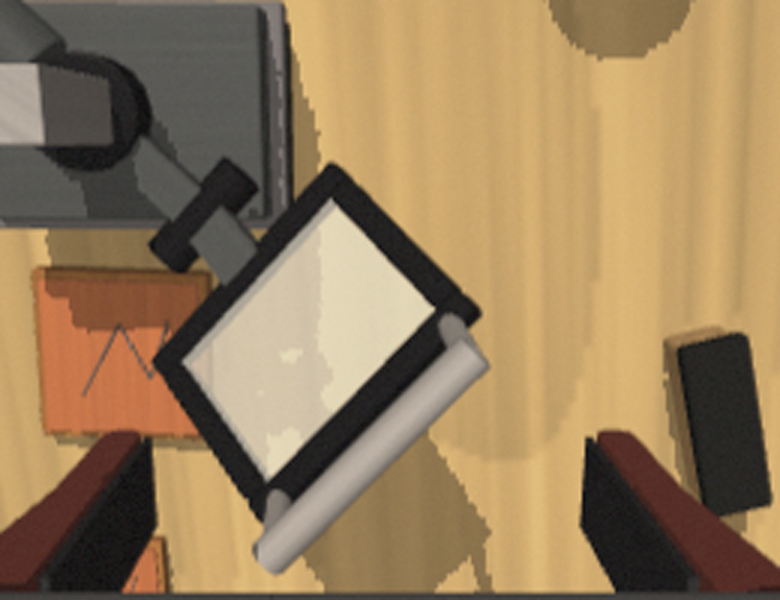

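The bar runs from crop pixel (272,558) to (482,352), with the hinge centred near (203,215) and the post at left. I'll get the bar's height from its known 86 mm length, and check that with the arm geometry.

```bash
python3 - <<'E'
from h import *
from scipy.optimize import brentq,minimize_scalar
w=pickle.load(open("pics/w6.png.pkl","rb"));C=np.array([452.2,-4.0])
u=lambda a:((a[0]+.5)/3-.5+200,(a[1]+.5)/3-.5+80)
A,B=u((270,561)),u((484,352));M=u((377,452))
z=brentq(lambda z:np.linalg.norm(onz(w,A,z)-onz(w,B,z))-.086,.08,.3);print("z from length",z)
H=onz(w,u((203,215)),.115)[:2]*1000-C;print("hinge r,dir",np.hypot(*H),np.degrees(np.arctan2(*H[::-1])))
def geo(t): return 55+130*np.cos(t)-28*np.sin(t),.06+.055+(130*np.sin(t)+28*np.cos(t))/1000
f=lambda t:abs(np.hypot(*(onz(w,M,geo(t)[1])[:2]*1000-C))-geo(t)[0])
t=minimize_scalar(f,bounds=(-.1,.85),method="bounded").x
m=onz(w,M,geo(t)[1]);d=m[:2]*1000-C
print("tilt",t,"res",f(t),"geo",geo(t),"mid",m,"dir",np.degrees(np.arctan2(*d[::-1])))
e=(onz(w,B,m[2])-onz(w,A,m[2]))[:2];print("bar dir",np.degrees(np.arctan2(*e[::-1])),np.linalg.norm(e))
P=onz(w,u((123,353)),.017);print("plate",P)
E
```

```text
z from length 0.21855115203480377
hinge r,dir 54.649645229728335 -47.08712024755535
tilt 0.6537505879300818 res 5.473955124557506e-05 geo (np.float64(141.16639009242635), np.float64(0.21628846537705965)) mid [ 0.55048296 -0.10533324  0.21628847] dir -45.87545165629032
bar dir 42.30760840531186 0.08687805289223755
plate [ 0.42071391 -0.11847497  0.017     ]
```

Everything agrees: tilt is about 0.655 rad, bar z about 0.217, arm direction about −47°, hinge radius 54.6 mm. I'll level the lens here first, because the foot gives more tipping leverage in this direction, then swing it over the plate. I'll check force between steps.

```bash
cat >> h.py <<'E'
C=np.array([.4523,-.004])
def pose(th,tilt,dz=0.,dr=0.):
    a=np.radians(th);rad=.055+.13*np.cos(tilt)-.028*np.sin(tilt)+dr
    z=.115+.13*np.sin(tilt)+.028*np.cos(tilt)
    return [C[0]+rad*np.cos(a),C[1]+rad*np.sin(a),z+.167+dz],[180,0,th+90]
E
python3 - <<'E'
from h import *
T=-46.8
p,o=pose(T,.655,.06);r.reach(p,o)
p,o=pose(T,.655);r.servo_line(p,o,speed=.12);st("at");r.grab(15);st("pinched")
for t in np.linspace(.655,0,6)[1:]:
    p,o=pose(T,t);r.servo_line(p,o,speed=.08);s=st(f"tilt {t:.2f}")
    if np.linalg.norm(s["contact_force"])>15: print("STOP");break
w=r.snapshot("side");q=r.snapshot("scene")
a=w["frame"][120:270,220:380,::-1];b=q["frame"][110:260,240:400,::-1]
cv2.imwrite("pics/h7.png",cv2.resize(np.hstack([a,b]),None,fx=2.5,fy=2.5,interpolation=cv2.INTER_CUBIC))
E
```

```text
at 24.98 [ 0.5489 -0.1068  0.3841] [ 1.7996e+02 -3.0000e-02  4.3220e+01] 0.0879 [-0.7  0.2 -0.2] [-0.06  0.12  0.05]
pinched 26.14 [ 0.5488 -0.1068  0.3834] [-179.99    0.     43.2 ] 0.0112 [-0.1  0.7  0.1] [ 0.04  0.17 -0.  ]
tilt 0.52 26.51 [ 0.5578 -0.1166  0.3707] [1.7996e+02 3.0000e-02 4.3150e+01] 0.0112 [ 2.1 -1.6 -0.2] [-0.3  -0.24  0.05]
tilt 0.39 26.88 [ 0.5652 -0.1245  0.357 ] [1.7996e+02 3.0000e-02 4.3150e+01] 0.0113 [ 3.3 -3.7  0.6] [-0.48 -0.4   0.01]
tilt 0.26 27.24 [ 0.5713 -0.1309  0.3416] [1.7998e+02 3.0000e-02 4.3170e+01] 0.0114 [ 3.8 -3.   0.8] [-0.53 -0.44 -0.  ]
tilt 0.13 27.61 [ 0.576  -0.1359  0.3252] [-1.800e+02  4.000e-02  4.317e+01] 0.0117 [ 4.4 -3.2 -0.4] [-0.59 -0.41 -0.02]
tilt 0.00 27.98 [ 0.5792 -0.1393  0.308 ] [-1.7997e+02  5.0000e-02  4.3180e+01] 0.0115 [ 3.7 -3.2 -0.9] [-0.57 -0.4   0.03]
```

View pics/h7.png

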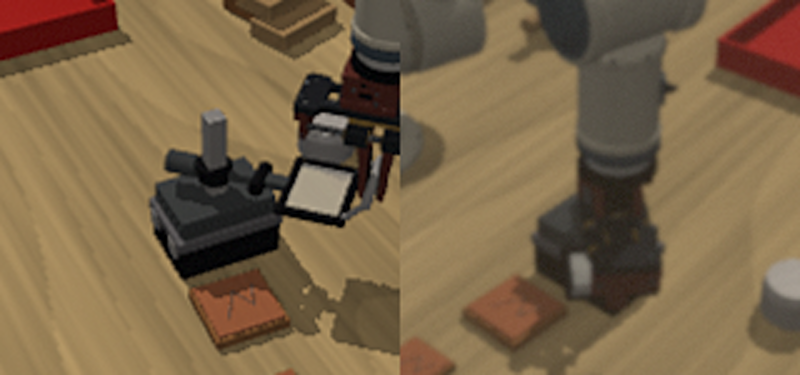

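Levelling worked: the side view shows the lens roughly level and the foot still flat on the lid. Now the swing.

```bash
python3 - <<'E'
from h import *
for th in np.linspace(-46.8,-105.4,8)[1:]:
    p,o=pose(th,0);r.servo_line(p,o,speed=.09);s=st(f"{th:.1f}")
    if np.linalg.norm(s["contact_force"])>18: print("STOP");break
E
```

```text
-55.2 28.52 [ 0.5578 -0.1558  0.3094] [-1.7992e+02  4.0000e-02  3.4900e+01] 0.0119 [ 0.5 -1.5  0.1] [-0.33  0.1   0.  ]
-63.5 28.98 [ 0.5348 -0.1694  0.3098] [-1.7996e+02  2.0000e-02  2.6570e+01] 0.0114 [ 0.7 -1.6 -1.2] [-0.24  0.22  0.03]
-71.9 29.43 [ 0.5099 -0.1797  0.31  ] [-179.99    0.     18.21] 0.0114 [ 0.  -2.2 -1.5] [-0.36  0.24  0.04]
-80.3 29.88 [ 0.4838 -0.1863  0.3101] [179.99  -0.     9.83] 0.0116 [-1.2 -3.3 -0.8] [-0.36  0.29  0.05]
-88.7 30.32 [ 0.4569 -0.189   0.3102] [ 1.7998e+02 -1.0000e-02  1.4600e+00] 0.0116 [-0.7 -3.   0.1] [-0.46  0.28  0.12]
-97.0 30.77 [ 0.4299 -0.1877  0.3101] [ 1.7998e+02 -1.0000e-02 -6.9100e+00] 0.0116 [-1.5 -4.  -0.1] [-0.6   0.37  0.07]
-105.4 31.23 [ 0.4034 -0.1824  0.3101] [ 1.7999e+02 -1.0000e-02 -1.5270e+01] 0.0118 [-2.6 -4.1 -0.7] [-0.65  0.47  0.06]
```

```bash
python3 - <<'E'
from h import *
r.let_go();p,o=pose(-105.4,0,.08);r.servo_line(p,None,speed=.12);st("up")
r.reach([.43,-.10,.46],[180,0,80]);r.wait(.3);w=r.snapshot("wrist");save("w8.png",w);st("pic")
p=r.snapshot("side");save("s8.png",p);q=r.snapshot("scene");save("c8.png",q)
W=cv2.resize(w["frame"][80:280,200:460,::-1],None,fx=3,fy=3,interpolation=cv2.INTER_CUBIC)[:,:780]
cv2.imwrite("pics/w8c.png",W)
a=p["frame"][150:280,250:390,::-1];b=q["frame"][140:270,240:380,::-1]
cv2.imwrite("pics/h8.png",cv2.resize(np.hstack([a,b]),None,fx=2.85,fy=2.85,interpolation=cv2.INTER_CUBIC))
E
```

```text
up 33.27 [ 0.4031 -0.1824  0.3892] [-1.7999e+02  7.0000e-02 -1.5400e+01] 0.0877 [ 0.4 -0.5 -0.5] [-0.04  0.12 -0.02]
pic 34.94 [ 0.43   -0.1001  0.4599] [-179.99   -0.     79.98] 0.0879 [ 0.1 -0.9  0.6] [-0.07  0.07  0.03]
```

View pics/w8c.png

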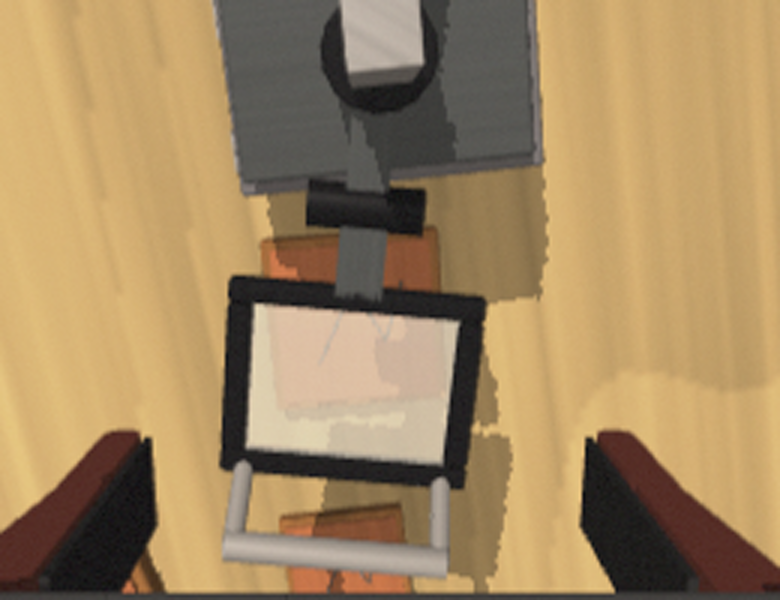

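View pics/h8.png

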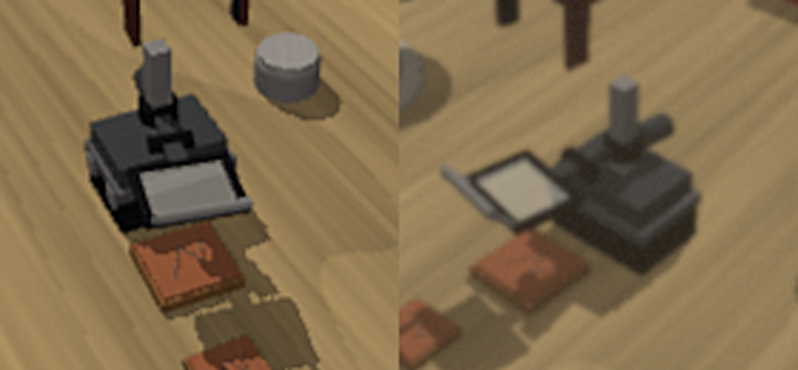

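The wrist view shows the frame's outer corners at (232,278), (486,298), (462,488) and (222,468), with the lens over the middle plate. The side and scene views show the foot locked and upright and the lens near level. Now I'll triangulate the corners to check tilt and centre.

```bash
python3 - <<'E'
from h import *
L=lambda n:pickle.load(open(f"pics/{n}.png.pkl","rb"));w,s,c=L("w8"),L("s8"),L("c8")
uw=lambda a:((a[0]+.5)/3-.5+200,(a[1]+.5)/3-.5+80)
us=lambda a:((a[0]+.5)/2.85-.5+250,(a[1]+.5)/2.85-.5+150)
uc=lambda a:((a[0]-399+.5)/2.85-.5+240,(a[1]+.5)/2.85-.5+140)
W=dict(IL=(232,278),IR=(486,298),OR=(462,488),OL=(222,468));S=dict(IL=(140,172),IR=(225,153),OR=(243,207),OL=(137,222));K=dict(IL=(525,153),IR=(573,193),OR=(525,228),OL=(467,182))
for k in W:
    print(k,"plane .115",(onz(w,uw(W[k]),.115)*1000).round(1),"w-s",(tri(w,uw(W[k]),s,us(S[k]))[0]*1000).round(1),"w-c",(tri(w,uw(W[k]),c,uc(K[k]))[0]*1000).round(1))
Q=np.array([onz(w,uw(W[k]),.115)[:2] for k in ("IL","IR","OR","OL")])*1000
print("lens c",Q.mean(0),"edges",[np.linalg.norm(Q[i]-Q[(i+1)%4]).round(1) for i in range(4)])
A,B=uw((226,547)),uw((447,563));a,b=onz(w,A,.143),onz(w,B,.143);print("bar len at .143",np.linalg.norm(a-b)*1000,"mid",(a+b)/2*1000, "rel",np.hypot(*((a+b)[:2]/2-C)))
H=onz(w,uw((365,207)),.115);d=H[:2]-C;print("hinge",np.hypot(*d),np.degrees(np.arctan2(*d[::-1])))
for m,u0,off in(("w",uw,0),):
    # middle plate through the side/scene by colour
    for n,p in(("side",s),("scene",c)):
        hsv=cv2.cvtColor(p["frame"],cv2.COLOR_RGB2HSV);mm=((hsv[...,0]<12)&(hsv[...,1]>110)&(hsv[...,2]>60)).astype(np.uint8)
        uv=proj(p,[.42,-.121,.017]);print(n,"plate pred px",uv)
d0=pickle.load(open("d0.pkl","rb"))
for n in("scene","side"):
    p=d0[n];hsv=cv2.cvtColor(p["frame"],cv2.COLOR_RGB2HSV);mm=((hsv[...,0]<12)&(hsv[...,1]>120)&(hsv[...,2]>(105 if n=="scene" else 120))).astype(np.uint8)
    N,lab,stt,ce=cv2.connectedComponentsWithStats(mm);i=1+np.argmin(np.linalg.norm(ce[1:]-proj(p,[.42,-.121,.017]),axis=1)+1e3*(stt[1:,4]<100))
    c_=max(cv2.findContours((lab==i).astype(np.uint8),0,1)[0],key=cv2.contourArea)
    P=np.array([onz(p,x[0],.017)[:2]*1000 for x in c_],np.float32);print(n,"plate",stt[i,4],cv2.minAreaRect(P))
E
```

```text
IL plane .115 [380.5 -74.8 115. ] w-s [385.6 -78.1 113.5] w-c [379.5 -75.5 110.8]
IR plane .115 [476.  -99.7 115. ] w-s [475.3 -99.3 115.5] w-c [ 471.3 -101.7  121. ]
OR plane .115 [ 455.2 -176.7  115. ] w-s [ 452.5 -174.4  117.2] w-c [ 458.4 -172.3  118.9]
OL plane .115 [ 359.7 -150.8  115. ] w-s [ 357.5 -147.7  119.1] w-c [ 362.7 -149.2  113.4]
lens c [ 417.84955692 -125.49150138] edges [np.float64(98.7), np.float64(79.8), np.float64(99.0), np.float64(78.8)]
bar len at .143 85.28631785068077 mid [ 402.45270337 -183.29717818  143.        ] rel 0.18609736990517337
hinge 0.05556881813752639 -107.21960290163389
side plate pred px [315.0892221  239.99113936]
scene plate pred px [285.68609364 231.23662415]
scene plate 443 ((422.9927673339844, -125.9831771850586), (76.24512481689453, 75.9039077758789), 84.79657745361328)
side plate 489 ((418.8135986328125, -121.52597045898438), (79.47277069091797, 79.7716064453125), 84.85272216796875)
```

All checks pass: the frame's inner and outer edges read 98.7 and 99.0 mm at z = 0.115, so the lens is level to about 1°. The lens centre is within about 4 mm of the plate centre, and most of that is along the arm, which can't be adjusted. Handing in.

```bash
python3 -c "
from h import *
st('end');r.hand_in()"
```

```text
end 35.04 [ 0.43   -0.1001  0.46  ] [-180.      0.     79.99] 0.0877 [-0.2  0.3  0.4] [-0.04  0.08 -0.  ]
the job is handed in; nothing more can be done
```

The magnifier stand is locked on the tool case lid. I let go of it, then levelled the lens and swung it over the middle-sized copper plate. I handed in at 35 s, with the arm clear of everything.

- **Before lifting:** I closed the jaws lightly on the post twice, at right angles, to centre the stand on the gripper. The stand moved about 1 mm on the bench. This also gave me the camera offset, about 1 mm.
- **Seating:** The foot went down over the lugs with no catching. It met the lid at TCP height 0.3278 m, against 0.328 m predicted for fully seated. Pictures afterwards showed it upright and flat on the lid.
- **Order:** I levelled the lens before swinging it, because the stand was harder to tip in that direction. Both were done after I let go of the post.
- **Lens level:** The inner and outer frame edges measured 98.7 and 99.0 mm when assumed level at the right height. Triangulated corner heights put the outer edge about 2 mm higher, or about 1.4°, but single corners scattered by several millimetres.
- **Lens position:** The lens centre is near (418.8, −125.5) mm and the plate centre near (419.8, −122) mm, so about 4 mm apart. Most of that is along the arm, whose 125 mm length is fixed, while the plate lies about 122 mm from the post.
- **Disagreement:** The scene camera put the plate centre at (423, −126) mm. The wrist and side cameras both gave about (419, −121.6) mm.
- **Bystanders:** No contact force appeared away from the stand. I did not measure the bottle, tin and dabber again at the end.

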